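# Change over the cells in the kitchen charger and start it

### The arm

A 7-joint arm with a two-finger parallel gripper is mounted at the origin on the work surface. World frame = base frame: x ahead of the robot, y to its left, z up, the work surface at z = 0. Lengths are in m, angles in rad, forces in N, time in s.
With the tool pointing down it reaches from about 0.425 to 0.95 m from the base axis. Payload 4.7 kg.
Tool frame: the origin (TCP) lies on the centre line of the jaws, within the pads' length; the fingertips stand robot.nose_length ahead of it and the grasp point (between the pads) lies 8 mm behind it (robot.nose_length is the distance from the TCP to the fingertips, in m); z points along the fingers, y is the line along which they close (so a half turn about z gives the same grasp; the last joint's range is limited). The gripper opens to 85 mm and grips with 20 to 120 N. Pads are 22 mm wide; open, the fingers measure 114 mm over their backs; the gripper's body (76 mm by 85 mm) begins 54 mm behind the grasp point. The pads swing forward as they close: fully open they stand 13 mm farther back than shut.
Start: joints at [-1.191, 0.469, -0.049, 1.532, 0.024, 1.141, -0.082], TCP at [0.268, 0.619, 0.242] pointing down, gripper open.
Joint ranges: [-2.59, 2.59], [-0.33, 1.99], [-1.39, 1.29], [0.1, 2.45], [-1.04, 4.18], [0.21, 1.99], [-2.66, 2.66]. Speed limits (rad/s): [2.57, 2.57, 3.14, 3.14, 3.14, 3.14, 3.14].

### API

Orientations are given as [roll, pitch, yaw] about the fixed x, y, z axes, in that order (R = Rz(yaw) Ry(pitch) Rx(roll)).
In Python, from plant import robot gives the robot as it stands. Calls block until the motion is done:
- robot.goto(position, orientation): joint-space move of the TCP to a pose.
- robot.move_straight(position, vel=0.15, attitude=None, contact_N=None): straight line of the TCP; attitude=None keeps the orientation; vel is the mean speed in m/s. With contact_N (N) it stops when the force on the tool has changed by that much, and returns True; else False.
- robot.move_joints(angles): joint-space move.
- robot.grip(opening, strength=None): opening from 0.0 (shut) to 1.0 (fully open); strength is the grip in N (None keeps the last); returns when the fingers have stopped.
- robot.sleep(seconds).
- robot.inverse_kinematics(position, orientation): joint angles nearest the present ones, or None.
- robot.sense(): the state.
- robot.grab_frame(name): name is "scene" or "top"; returns a dict with "image" (400x640x3 uint8, red, green, blue), "range_z" (400x640 float32, m along the optical axis (not along the pixel's ray), 0 where there is no reading), "fx", "fy", "cx", "cy" (pixels), "dist_coeffs" ([k1, k2, p1, p2, k3] as OpenCV has them; the pictures are not rectified), "R" (3x3) and "t" (3): a world point X has camera coordinates R X + t. Camera axes: x right, y down, z forward; pixel columns grow to the right and rows downward; lengths in m; the calibration is good to about 2 mm. A picture is of the moment at which its call begins.
A pose or a line that the arm cannot do raises robot.IKError and nothing moves.
- robot.close_job(): hands the job in; it is judged then, once.
The state is a dict: "t": time; "joint_pos": joint angles; "joint_velocities": joint speeds; "effort": joint torques, N m; "tcp_pos": TCP position; "tcp_rot": TCP orientation; "wrist_force": force on the tool from outside, world axes, zero at the start; "torque": the same for the moment, N m; "opening": opening from 0.0 (shut) to 1.0 (fully open); "gripper_force": force on a finger pad.
Only numpy, scipy, OpenCV 4.12 (cv2) and the standard library are available. Lean on these libraries where they do the work, as an engineer would, in place of code of your own. Each camera call takes 0.05 s, during which the arm holds its last target. There are 200 camera calls.

### The job

Take the charged cells out of the charger and lay them in the wooden tray, and load every spent cell from the blue bowl into a bay of the charger the right way round: flat end pressed back against the coil spring, nub end rolled down past the retaining lip so that it sits fully home under it. When all are in, press the start button. Leave the cork in the bowl, the bowl upright and everything else on the counter where it stands.

Things in the scene. Friction and masses are not known exactly. Their poses are not given: they have to be found in the camera images.
- spent1_c (a point): Centre of spent cell 1 (may be absent), in the bowl at the start. All cells, spent or charged, are alike: AA, 14.5 mm diameter, 50.5 mm long over the nub, about 27 g, lying; x runs along the cell to the positive end. White wrap, black band at the positive end with a steel nub 5.5 mm wide, 1.5 mm tall; the negative end is flat.
- spent2_c (a point): Centre of spent cell 2 (may be absent), in the bowl at the start. All cells, spent or charged, are alike: AA, 14.5 mm diameter, 50.5 mm long over the nub, about 27 g, lying; x runs along the cell to the positive end. White wrap, black band at the positive end with a steel nub 5.5 mm wide, 1.5 mm tall; the negative end is flat.
- spent3_c (a point): Centre of spent cell 3 (may be absent), in the bowl at the start. All cells, spent or charged, are alike: AA, 14.5 mm diameter, 50.5 mm long over the nub, about 27 g, lying; x runs along the cell to the positive end. White wrap, black band at the positive end with a steel nub 5.5 mm wide, 1.5 mm tall; the negative end is flat.
- spent4_c (a point): Centre of spent cell 4 (may be absent), in the bowl at the start. All cells, spent or charged, are alike: AA, 14.5 mm diameter, 50.5 mm long over the nub, about 27 g, lying; x runs along the cell to the positive end. White wrap, black band at the positive end with a steel nub 5.5 mm wide, 1.5 mm tall; the negative end is flat.
- charged1_c (a point): Centre of charged cell 1 (may be absent), seated in bay 1 of the charger at the start, nub under the lip. Shape and axes as the spent cells'.
- charged2_c (a point): Centre of charged cell 2 (may be absent), seated in bay 2 of the charger at the start, nub under the lip. Shape and axes as the spent cells'.
- charged3_c (a point): Centre of charged cell 3 (may be absent), seated in bay 3 of the charger at the start, nub under the lip. Shape and axes as the spent cells'.
- charged4_c (a point): Centre of charged cell 4 (may be absent), seated in bay 4 of the charger at the start, nub under the lip. Shape and axes as the spent cells'.
- tray: Shallow dark wooden tray (loose, 0.45 kg) for the charged cells, 140 x 150 mm (x, y), 14 mm high, walls 5 mm thick, floor 5 mm thick. Empty at the start. Origin: underside centre.
- charger: Black four-bay battery charger, fixed, 112 x 218 x 33 mm. Origin on the counter; spans x -74 to +38, y -109 to +109 mm. Four alike open bays run along its x, at y = -69, -23, +23, +69 mm: spring at the -x end, plus contact and retaining lip at the +x end; bay floor 14 mm above the counter. Bay details are given with the four seats. Its cord and white plug block lie on the counter beyond +x.
- bay1_seat (a point): Bay 1: centre of a fully seated cell, 7.25 mm above the bay floor. Axes as the charger's, x here from the seat. Spring, all bays: coil with a 10 mm steel end disc, its face at x -19.75 mm when free, pushed back towards -x by up to 15.5 mm at 450 N/m (5.5 mm, 2.5 N, with a cell seated). The deck wall behind it is at x -42 mm and 15 mm above the bay floor.
- bay2_seat (a point): Bay 2: centre of a fully seated cell, 7.25 mm above the bay floor. Axes as the charger's, x here from the seat. Lip, all bays: the contact wall's face is at x +25.25 mm, its top 18.5 mm above the bay floor. From it a lip 12 mm wide reaches back to x +20.5 mm; underside 16 mm, top 18.5 mm above the bay floor. A seated cell's nub end lies under it.
- bay3_seat (a point): Bay 3: centre of a fully seated cell, 7.25 mm above the bay floor. Axes as the charger's, x here from the seat. Sides, all bays: flared cradle cheeks 9 mm high centre the cell with about 1 mm play, at x -41 to -20 and +17 to +25 mm. Between them the bay is open down to the floor for fingers; 46 mm from bay to bay.
- bay4_seat (a point): Bay 4: centre of a fully seated cell, 7.25 mm above the bay floor. Axes as the charger's, x here from the seat. Loading, all bays: flat end down and back against the spring with the nub end raised about 25 deg, then rolled level while the flat end is pushed back to about x -32 mm so that the nub clears the lip, then let forward. Unloading is the reverse.
- start (a joint): Start button travel in m: 0 up, 0.004 fully down; springs back. About 1.2 N starts it, 4 N takes it fully down.
- start_top (a point): Centre of the top of the grey round start button, 18 mm across, standing 6 mm above the charger's near deck (deck 29 mm above the counter), 58 mm to the spring side (-x) of the charger's middle.
- bowl: Shallow blue ceramic bowl, loose, 0.6 kg. Origin at the centre of its underside. Flat inner floor 6 mm above the counter, about 84 mm in radius; the straight wall, 4.5 mm thick, flares to a rim of 110 mm radius, 34 mm above the counter. Holds the spent cells and a cork. A cell that has come to lie against its wall can be rolled clear with a fingertip on top.
- cork_c (a point): Centre of a wine cork, 22 mm diameter, 36 mm tall, standing in the middle of the bowl. It stays in the bowl.
- salt_pig: Steel salt pig, 96 mm wide, 108 mm tall, on the turntable. Origin: underside centre. Bystander.
- spice_jar: Glass spice jar with steel cap, 46 mm wide, 100 mm tall, on the turntable. Origin: underside centre. Bystander.
- cup: White ceramic cup, 78 mm wide, 80 mm tall, on the turntable. Origin: underside centre. Bystander.
- processor_bowl: Clear food-processor bowl, 170 mm wide, 125 mm tall, with a handle to its -y. Origin: underside centre. Bystander.
- mini_spatula: Orange silicone mini spatula with a wooden handle, 178 x 30 x 8 mm, lying along its x beyond the tray. Origin: underside centre. Bystander.
- egg_timer: White kitchen timer, 60 mm wide, 56 mm tall. Origin: underside centre. Bystander.
Things that resemble listed ones, but are neither listed nor needed, are in the scene too. There is more than one size of the bowl; the job needs the smaller.

How it is judged:
On the way, in this order (a step that is already met when the one before it is completed fails the run):
1. every charged cell lies in the tray and every spent cell is fully seated, the right way round, in a bay of the charger (((distance between spent1_c and bay1_seat below 0.003 m and angle between the x axis of spent1_c and the x axis of charger, either way round below 0.08 rad and x of start_top in the frame of spent1_c below -0.03 m) or (distance between spent1_c and bay2_seat below 0.003 m and angle between the x axis of spent1_c and the x axis of charger, either way round below 0.08 rad and x of start_top in the frame of spent1_c below -0.03 m) or (distance between spent1_c and bay3_seat below 0.003 m and angle between the x axis of spent1_c and the x axis of charger, either way round below 0.08 rad and x of start_top in the frame of spent1_c below -0.03 m) or (distance between spent1_c and bay4_seat below 0.003 m and angle between the x axis of spent1_c and the x axis of charger, either way round below 0.08 rad and x of start_top in the frame of spent1_c below -0.03 m)) and ((distance between spent2_c and bay1_seat below 0.003 m and angle between the x axis of spent2_c and the x axis of charger, either way round below 0.08 rad and x of start_top in the frame of spent2_c below -0.03 m) or (distance between spent2_c and bay2_seat below 0.003 m and angle between the x axis of spent2_c and the x axis of charger, either way round below 0.08 rad and x of start_top in the frame of spent2_c below -0.03 m) or (distance between spent2_c and bay3_seat below 0.003 m and angle between the x axis of spent2_c and the x axis of charger, either way round below 0.08 rad and x of start_top in the frame of spent2_c below -0.03 m) or (distance between spent2_c and bay4_seat below 0.003 m and angle between the x axis of spent2_c and the x axis of charger, either way round below 0.08 rad and x of start_top in the frame of spent2_c below -0.03 m)) and ((distance between spent3_c and bay1_seat below 0.003 m and angle between the x axis of spent3_c and the x axis of charger, either way round below 0.08 rad and x of start_top in the frame of spent3_c below -0.03 m) or (distance between spent3_c and bay2_seat below 0.003 m and angle between the x axis of spent3_c and the x axis of charger, either way round below 0.08 rad and x of start_top in the frame of spent3_c below -0.03 m) or (distance between spent3_c and bay3_seat below 0.003 m and angle between the x axis of spent3_c and the x axis of charger, either way round below 0.08 rad and x of start_top in the frame of spent3_c below -0.03 m) or (distance between spent3_c and bay4_seat below 0.003 m and angle between the x axis of spent3_c and the x axis of charger, either way round below 0.08 rad and x of start_top in the frame of spent3_c below -0.03 m)) and ((distance between spent4_c and bay1_seat below 0.003 m and angle between the x axis of spent4_c and the x axis of charger, either way round below 0.08 rad and x of start_top in the frame of spent4_c below -0.03 m) or (distance between spent4_c and bay2_seat below 0.003 m and angle between the x axis of spent4_c and the x axis of charger, either way round below 0.08 rad and x of start_top in the frame of spent4_c below -0.03 m) or (distance between spent4_c and bay3_seat below 0.003 m and angle between the x axis of spent4_c and the x axis of charger, either way round below 0.08 rad and x of start_top in the frame of spent4_c below -0.03 m) or (distance between spent4_c and bay4_seat below 0.003 m and angle between the x axis of spent4_c and the x axis of charger, either way round below 0.08 rad and x of start_top in the frame of spent4_c below -0.03 m)) and x of charged1_c in the frame of tray between -0.065 and 0.065 m and y of charged1_c in the frame of tray between -0.07 and 0.07 m and height (world z) of each of charged1_c, charged2_c, charged3_c, charged4_c below 0.016 m and x of charged2_c in the frame of tray between -0.065 and 0.065 m and y of charged2_c in the frame of tray between -0.07 and 0.07 m and x of charged3_c in the frame of tray between -0.065 and 0.065 m and y of charged3_c in the frame of tray between -0.07 and 0.07 m and x of charged4_c in the frame of tray between -0.065 and 0.065 m and y of charged4_c in the frame of tray between -0.07 and 0.07 m), for 0.2 s.
2. the start button is pressed (value of joint start above 0.0028 m), for 0.04 s.
At the end, for the whole second after the job is handed in: Charged cells lie inside the tray, on its floor; each spent cell lies in a bay, centre within 3 mm of the seat, axis within 0.08 rad of the bay's, nub at the plus contact; the start button is up again; the cork is in the bowl (within 85 mm of its middle) and the bowl stands flat (0.1 rad) (all of step 1 and value of joint start below 0.0015 m and horizontal distance between cork_c and bowl below 0.085 m and height (world z) of cork_c below 0.05 m and angle between bowl's own z axis and vertical below 0.1 rad); the robot touches nothing.
It fails at once if a bystander (salt pig, spice jar, cup, processor bowl, spatula or timer) is moved more than 40 mm (distance of any of salt_pig, spice_jar, cup, processor_bowl, mini_spatula, egg_timer from where it was at the start of the episode above 0.04 m).
It fails at once if the bowl is tipped by more than 0.6 rad (angle between bowl's own z axis and vertical above 0.6 rad).
It fails at once if the cork leaves the bowl (horizontal distance between cork_c and bowl above 0.12 m).
Of spent1, spent2, spent3, spent4 only 3 to 4 are there at a start; the rules pass over those that are not, and their reading is None.
Of charged1, charged2, charged3, charged4 only 2 to 3 are there at a start; the rules pass over those that are not, and their reading is None.
At some moment in a run one of tray may be knocked a few centimetres aside while the robot is not near it.
Once in a run the grip may slacken for a moment while it holds something.
It also fails if it takes over 210 s, if anything falls off the work surface, if the arm or the gripper's body presses on something with over 40 N, if the wrist force passes 120 N, or if a joint passes its speed limit or range.

## Working session

There is one attempt and no reset: what is moved stays moved. The work goes in short steps, each a Python script; the robot and the scene stay as the last script left them, time stands still between calls to the robot, and variables do not carry over. Pictures are saved under pics/ and viewed, at most 14 in all, crops included, and the job is handed in when it is done.

```bash
ls; mkdir -p pics
python3 - <<'E'
from plant import robot
import cv2
print(robot.nose_length, robot.sense())
for n in ("scene","top"):
    f=robot.grab_frame(n); cv2.imwrite(f"pics/{n}0.png",f["image"][:,:,::-1])
    print(n,f["fx"],f["fy"],f["cx"],f["cy"],f["dist_coeffs"],f["R"],f["t"],-f["R"].T@f["t"])
E
```

```text
pics
0.011 {'t': 0.0, 'joint_pos': array([-1.19088141,  0.46943432, -0.04859977,  1.53367469,  0.02408661,
        1.14100039, -0.08230773]), 'joint_velocities': array([ 0.00093266, -0.00079118, -0.00071514, -0.00072735,  0.0018449 ,
        0.00086376,  0.0007756 ]), 'effort': array([-6.99295033e-04, -5.10306931e+01, -4.68049594e-02, -2.37715566e+01,
        1.06596251e-02,  7.29216845e-03, -8.55930153e-07]), 'tcp_pos': array([0.26808996, 0.61887281, 0.24127436]), 'tcp_rot': array([-3.13966179e+00,  5.63414316e-05,  2.73279998e+00]), 'wrist_force': array([ 0.49791254,  0.48753265, -0.27831373]), 'torque': array([-0.01837326,  0.02603708, -0.00532276]), 'gripper_force': 0.0, 'opening': 1.0003117079458526}
scene 368.811170244532 368.811170244532 320.52602238514106 200.90140962107844 [-0.08014677  0.          0.          0.          0.        ] [[-0.87259937  0.48840053  0.00593776]
 [ 0.37677135  0.68079412 -0.62814228]
 [-0.31082742 -0.54587938 -0.77807585]] [ 0.4604367  -0.1735631   1.28450961] [0.86643118 0.59447052 0.88768962]
top 467.3055841933687 467.3055841933687 319.6209458638865 203.38712735088097 [-0.05853071  0.          0.          0.          0.        ] [[ 0.02481269 -0.99967496 -0.00585644]
 [-0.97900191 -0.02311304 -0.20253655]
 [ 0.20233536  0.01075895 -0.97925719]] [0.00781101 0.53627929 1.44456457] [0.23253814 0.00466152 1.52326215]
```

View pics/top0.png

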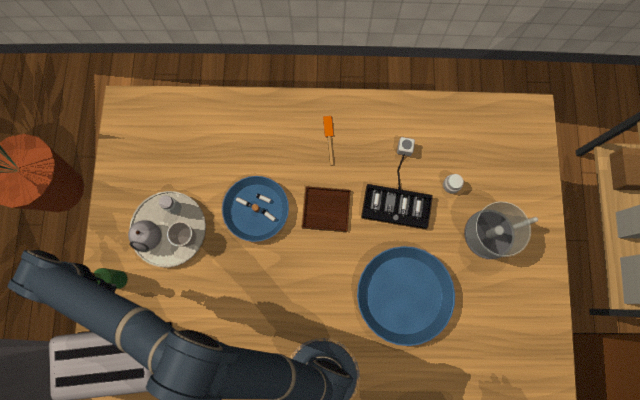

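View pics/scene0.png

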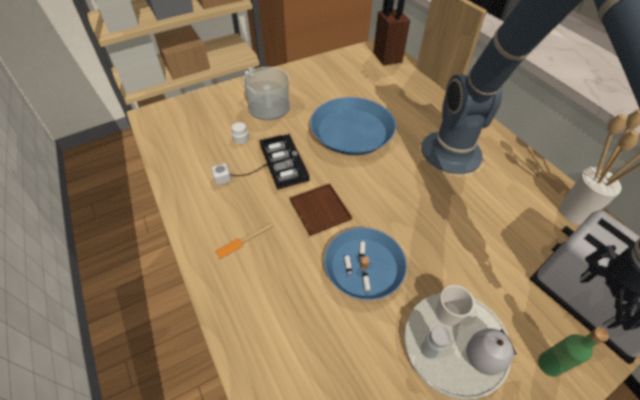

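Top view: charger near (397,206), tray (327,209), small bowl (255,210) with cells and cork, decoy big bowl (405,296). I'll zoom in on the bowl and charger.

```bash
cat > h.py <<'E'
from plant import robot
import numpy as np, cv2
def K(f): return np.array([[f["fx"],0,f["cx"]],[0,f["fy"],f["cy"]],[0,0,1]])
def cast(f,uv,z):
    """pixels -> world points on the plane at height z"""
    p=cv2.undistortPoints(np.asarray(uv,float).reshape(-1,1,2),K(f),np.array(f["dist_coeffs"],float)).reshape(-1,2)
    d=np.c_[p,np.ones(len(p))]@f["R"]; c=-f["R"].T@f["t"]
    return c+d*((z-c[2])/d[:,2])[:,None]
def proj(f,X):
    return cv2.projectPoints(np.asarray(X,float).reshape(-1,3),cv2.Rodrigues(f["R"])[0],f["t"],K(f),np.array(f["dist_coeffs"],float))[0].reshape(-1,2)
E
python3 - <<'E'
from h import *
f=robot.grab_frame("top"); im=f["image"]
a=cv2.resize(im[165:255,215:295],None,fx=5,fy=5,interpolation=cv2.INTER_CUBIC)
b=cv2.resize(im[165:255,357:437],None,fx=5,fy=5,interpolation=cv2.INTER_CUBIC)
cv2.imwrite("pics/c1.png",np.hstack([a,b])[:,:,::-1])
hsv=cv2.cvtColor(im,cv2.COLOR_RGB2HSV)
# bowl: blue
def big(mask,roi):
    m=np.zeros_like(mask);y0,y1,x0,x1=roi;m[y0:y1,x0:x1]=mask[y0:y1,x0:x1]
    c=cv2.findContours(m,cv2.RETR_EXTERNAL,cv2.CHAIN_APPROX_NONE)[0]; return max(c,key=cv2.contourArea)
blue=cv2.inRange(hsv,(95,90,40),(120,255,255))
c=big(blue,(165,255,210,300)); w=cast(f,c,0.034)[:,:2].astype(np.float32)
print("bowl",cv2.minEnclosingCircle(w), cv2.fitEllipse(w.reshape(-1,1,2)))
dark=cv2.inRange(im,(0,0,0),(60,60,60))
c=big(cv2.morphologyEx(dark,cv2.MORPH_CLOSE,np.ones((9,9))),(180,235,355,440));w=cast(f,c,0.03)[:,:2].astype(np.float32)
print("charger",cv2.minAreaRect(w))
brown=cv2.inRange(im,(20,0,0),(110,60,50))
c=big(brown,(175,245,295,358));w=cast(f,c,0.014)[:,:2].astype(np.float32)
print("tray",cv2.minAreaRect(w),cv2.boundingRect(c))
E
```

```text
bowl ((0.5205034613609314, 0.23114988207817078), 0.10725636780261993) ((0.5206436514854431, 0.2305680364370346), (0.20961321890354156, 0.2112574577331543), 113.9487533569336)
charger ((0.5530698299407959, -0.2328219711780548), (0.21713890135288239, 0.1461210697889328), 81.39064025878906)
tray ((0.5276094675064087, -0.00045903027057647705), (0.14806093275547028, 0.1406518965959549), 86.44642639160156) (302, 187, 49, 45)
```

View pics/c1.png

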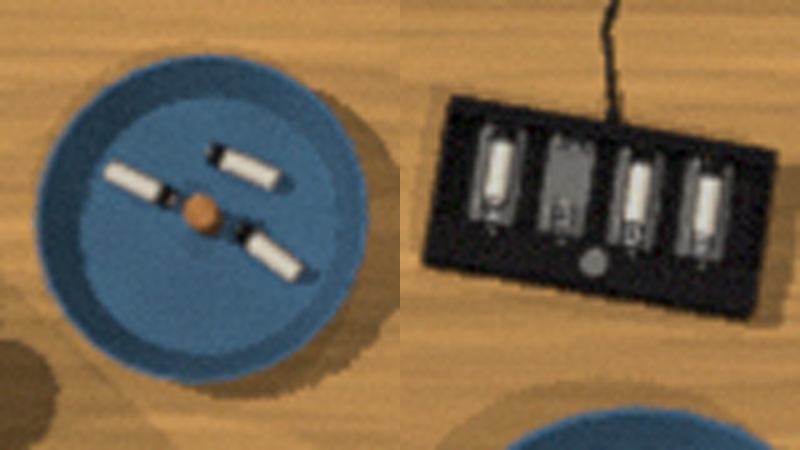

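Three spent cells are in the bowl: two nubs point at the cork, and the third lies above it. There are three charged cells, and the second bay from the left (+y) is empty. The button is at crop (593,262), on the near side. Next I'll measure the poses from both cameras.

```bash
cat >> h.py <<'E'
def whites(f,c,r,z,thr=150,amin=8):
    """white wrap blobs within r of world point c: list of (contour-weighted centroid, axis, length, width) at height z"""
    im=f["image"].astype(int); v=im.min(2); sat=im.max(2)-v
    m=((v>thr)&(sat<60)).astype(np.uint8)
    n,l,s,_=cv2.connectedComponentsWithStats(m)
    out=[]
    for i in range(1,n):
        if s[i,4]<amin: continue
        x,y,w,h=s[i,:4]; ys,xs=np.mgrid[max(y-2,0):y+h+2,max(x-2,0):x+w+2]
        near=cv2.dilate((l==i).astype(np.uint8),np.ones((3,3)))[ys,xs]>0
        W=cast(f,np.c_[xs[near],ys[near]],z)[:,:2]; wt=np.clip(v[ys,xs][near]-60,0,140).astype(float)
        p=np.average(W,axis=0,weights=wt)
        if np.hypot(*(p-np.array(c)[:2]))>r: continue
        C=np.cov((W-p).T,aweights=wt); e,V=np.linalg.eigh(C)
        out.append((p,V[:,1],np.sqrt(12*e[1]),np.sqrt(12*e[0]),int(s[i,4])))
    return out
E
python3 - <<'E'
from h import *
np.set_printoptions(precision=4,suppress=True)
for n in ("top","scene"):
    f=robot.grab_frame(n); im=f["image"]
    print(n)
    for t in whites(f,(0.55,-0.23),0.12,0.025): print(" chg",*t)
    for t in whites(f,(0.52,0.23),0.1,0.0135): print(" bowl",*t)
    u0=proj(f,[[0.49,-0.23,0.035]])[0]; print("button px guess",u0)
    # button: grey blob
    g=im.min(2); x0,y0=u0.astype(int)
    print(g[y0-8:y0+9,x0-10:x0+11])
    if n=="top":
        Z=f["range_z"]; p=cv2.undistortPoints(np.mgrid[0:640,0:400].T.reshape(-1,1,2).astype(float),K(f),np.array(f["dist_coeffs"])).reshape(400,640,2)
        X=np.dstack([p,np.ones((400,640))])*Z[...,None]; X=(X-f["t"])@f["R"]
        for r in (192,198,204,210,216): print(r,(X[r,358:438,2]*1000).astype(int))
    # tops
    o=cv2.inRange(cv2.cvtColor(im,cv2.COLOR_RGB2HSV),(3,90,90),(16,255,255)); c=proj(f,[[0.52,0.23,0.04]])[0].astype(int)
    ys,xs=np.nonzero(o[c[1]-15:c[1]+15,c[0]-15:c[0]+15]); print("cork",cast(f,[[xs.mean()+c[0]-15,ys.mean()+c[1]-15]],0.036))
E
```

```text
top
 chg [ 0.5625 -0.1636] [-0.986   0.1668] 0.038084116254480556 0.014243069695132067 32
 chg [ 0.5494 -0.2548] [-0.9879  0.155 ] 0.03854442526835884 0.013896711616952948 33
 chg [ 0.5414 -0.3001] [-0.9896  0.1437] 0.039662244234795946 0.013963880404957118 33
 bowl [0.5572 0.2042] [0.3761 0.9266] 0.03790523419495069 0.014479338808301864 31
 bowl [0.5477 0.2826] [0.4143 0.9101] 0.037846046127199946 0.014130583829341972 28
 bowl [0.4987 0.1857] [0.5806 0.8142] 0.037641188345961904 0.01437428135632943 31
button px guess [396.9188 220.3505]
[[ 21  19  35  48  29  31  47  31  22  21   4  25  65  92  82  66  97  84
  116  75  83]
 [ 22  21  53  69  35  23  30  18  19  22  17  17  44  72  62  62 123 126
   80  54  79]
 [ 18  21  20  25  17  17  23  22  37  52  57  37  20  19  24  29  55  64
   49  56  76]
 [ 28  17  22  19  20  21  16  39  73 103 114  73  33  22  23  25  41  70
   31  28  29]
 [ 24  20  25  25  19  27  22  68 105 109 106 102  58  16  27  21  32  46
   27  15  26]
 [ 24  28  25  26  20  20  39  87 109 103 101 106  60  26  21  19  18  34
   19  22  23]
 [ 23  15  28  25  26 
[... 1844 characters left out ...]
6 24 28 26
 22 13 14 16 14 15 12 12 20 17 27 27 29 21 14 13 18 12 13  8 17 19 12 27
 31  0 -2  0  3  3  3  9]
216 [-1  0 -1 23 31 25 28 35 31 30 27 30 25 24 31 25 31 31 25 30 29 31 26 25
 27 32 35 33 26 29 29 28 29 28 26 42 35 37 38 37 33 31 31 30 26 28 29 32
 25 34 30 29 31 29 28 34 24 15 11 13 25 19 28 14 15 15 11  7 13 18 31 38
  2 -1  0 -1  0  0  2  0]
cork [[0.5227 0.2314 0.036 ]]
sceneTraceback (most recent call last):
  File "<stdin>", line 6, in <module>
  File "h.py", line 20, in whites
    near=cv2.dilate((l==i).astype(np.uint8),np.ones((3,3)))[ys,xs]>0
         ~~~~~~~~~~~~~~~~~~~~~~~~~~~~~~~~~~~~~~~~~~~~~~~~~~^^^^^^^
IndexError: index 640 is out of bounds for axis 1 with size 640
```

```bash
sed -i 's/y:y+h+2,max(x-2,0):x+w+2/y:min(y+h+2,400),max(x-2,0):min(x+w+2,640)/; s/max(y-2,0):y+h+2,max(x-2,0):x+w+2/max(y-2,0):min(y+h+2,400),max(x-2,0):min(x+w+2,640)/' h.py
python3 - <<'E'
from h import *
np.set_printoptions(precision=4,suppress=True)
for n in ("top","scene"):
    f=robot.grab_frame(n); im=f["image"].astype(int)
    print(n)
    for t in whites(f,(0.55,-0.23),0.12,0.025,130): print(" chg",*t)
    for t in whites(f,(0.52,0.23),0.1,0.0135,130): print(" bowl",*t)
    u0=proj(f,[[0.496,-0.2235,0.035]])[0]; x0,y0=u0.round().astype(int)
    g=np.clip(im.min(2)-35,0,None)[y0-6:y0+7,x0-6:x0+7]; ys,xs=np.mgrid[y0-6:y0+7,x0-6:x0+7]
    g=g*(np.hypot(xs-x0,ys-y0)<5.5)
    if n=="scene": print(im.min(2)[y0-6:y0+7,x0-6:x0+7])
    print("button",cast(f,[[(g*xs).sum()/g.sum(),(g*ys).sum()/g.sum()]],0.035))
E
```

```text
top
 chg [ 0.562  -0.1635] [-0.9894  0.1452] 0.03976426462143059 0.014769503278835782 40
 chg [ 0.5493 -0.2548] [-0.9881  0.1536] 0.03835683874757995 0.014595087983912191 39
 chg [ 0.541  -0.3002] [-0.9888  0.1492] 0.04107942624796983 0.01463308042223478 42
 bowl [0.5572 0.2042] [0.3799 0.925 ] 0.03775762165873151 0.014698105234859338 35
 bowl [0.5476 0.2823] [0.4138 0.9104] 0.038490830123863 0.014653549923973304 39
 bowl [0.4986 0.1854] [0.5819 0.8132] 0.03811829137889006 0.014701158695770277 41
button [[ 0.5011 -0.225   0.035 ]]
scene
 chg [ 0.5402 -0.2998] [-0.9955  0.0946] 0.04330069452741106 0.028391870915081458 55
 chg [ 0.5476 -0.2545] [-0.9964  0.0845] 0.04347246141409524 0.02826390590107813 59
 chg [ 0.5606 -0.1632] [-0.9967  0.0813] 0.04537273294870954 0.026281412213596377 69
 bowl [0.4955 0.1802] [0.5707 0.8211] 0.04230873370302135 0.018399334939741867 71
 bowl [0.5554 0.1991] [0.3894 0.9211] 0.04117785780756872 0.018604483323210214 75
 bowl [0.5462 0.2783] [0.4367 0.8996] 0.042916194043582975 0.018312292695719493 88
[[ 28  31  34  29  38  61  83 100 110 109 109 107 110]
 [ 37  32  35  32  34  47  66  94 106 110 109 109 108]
 [ 48  32  32  39  39  46  58  82  99 110 113 111 109]
 [ 47  42  49  59  65  68  62  74  91 104 110 111 110]
 [ 39  50  70  89  99  95  85  74  83  98 109 110 112]
 [ 41  57  90 110 118 115 102  79  73  91 102 109 112]
 [ 37  60  93 113 118 122 109  81  66  78  97 106 112]
 [ 37  52  79  98 110 109  98  70  52  65  90 100 108]
 [ 39  37  57  73  87  87  73  56  44  54  76  92 105]
 [ 38  27  42  49  60  60  51  39  34  45  66  88 100]
 [ 39  35  40  43  46  38  37  36  34  42  53  75  94]
 [ 54  45  49  55  49  35  35  34  33  36  45  66  86]
 [ 82  72  61  58  50  35  33  33  36  31  40  57  79]]
button [[ 0.4942 -0.2243  0.035 ]]
```

```bash
cat >> h.py <<'E'
from scipy.spatial.transform import Rotation as Ro
YAW=np.deg2rad(-8.75); S=np.array([0.558,-0.233,0.02125])   # seat origin (bay y=0), cell centre height
EX=np.array([np.cos(YAW),np.sin(YAW),0]); EY=np.array([-np.sin(YAW),np.cos(YAW),0]); EZ=np.array([0,0,1.])
D,O=0.0055,0.002
def pose(C,alpha,flip,tilt=0.,o=O):
    """TCP pose for cell centre C, cell yaw alpha (nub direction), flip: tool x against the cell, tilt: nub raised"""
    R=Ro.from_euler('xyz',[np.pi,0,alpha+np.pi*flip])
    a=np.array([-np.sin(alpha),np.cos(alpha),0])
    R=Ro.from_rotvec(-tilt*a)*R
    c=R.apply([-1 if flip else 1,0,0]); tz=R.apply([0,0,1])
    return np.asarray(C)-D*tz+o*c, R.as_euler('xyz')
def bay(yb,x=0.,z=0.): return S+EX*x+EY*yb+EZ*z
def F():
    w=np.mean([robot.sense()["wrist_force"] for _ in range(4)],axis=0); return np.array([w@EX,w@EY,w[2]])
def line(p,v=0.15,**k): return robot.move_straight(p[0],vel=v,attitude=p[1],**k)
BOWL={'A':((0.5595,0.2085),np.arctan2(.9266,.3761)),'B':((0.5450,0.2755),np.arctan2(-.905,-.425)),'C':((0.5015,0.1895),np.arctan2(.8142,.5806))}
E
python3 - <<'E'
from h import *
np.set_printoptions(precision=2,suppress=True)
for flip in (0,1):
    for yb in (-.069,-.023,.069,.023):
        print(flip,yb,*[robot.inverse_kinematics(*pose(bay(yb,x,z),YAW,flip,t)) for x,z,t in ((0,0,0),(-.006,.006,.44))])
    for k,(c,a) in BOWL.items(): print(flip,k,robot.inverse_kinematics(*pose([*c,.0135],a,flip)))
    print('tray',robot.inverse_kinematics(*pose([.53,0,.0125],YAW,flip)))
E
```

```text
0 -0.069 [-0.21  0.9   1.    1.86 -0.94  0.95 -0.49] [ 1.14  0.7  -0.82  2.08  1.31  0.34 -2.39]
0 -0.023 [-0.14  0.74  0.73  1.88 -0.69  0.78 -0.76] [ 0.92  0.61 -0.64  2.13  1.33  0.23 -2.54]
0 0.069 [-0.18  0.66  0.54  1.92 -0.52  0.7  -1.05] None
0 0.023 [-0.14  0.69  0.59  1.91 -0.57  0.72 -0.93] None
0 A [-0.69  0.64  0.36  1.91 -0.35  0.65 -0.5 ]
0 B [-0.34  0.65 -0.26  1.85  0.25  0.68  1.95]
0 C [-0.73  0.58  0.38  2.05 -0.38  0.58 -0.71]
tray [-0.46  0.6   0.49  2.07 -0.5   0.59 -1.34]
1 -0.069 [ 0.17  0.67  0.37  1.84 -0.35  0.71  2.16] [ 1.14  0.7  -0.82  2.08  1.31  0.34  0.76]
1 -0.023 [ 0.13  0.64  0.32  1.87 -0.31  0.68  2.05] [ 0.92  0.61 -0.64  2.13  1.33  0.23  0.6 ]
1 0.069 [-0.01  0.62  0.29  1.91 -0.28  0.65  1.88] [ 0.72  0.58 -0.61  2.19  1.55  0.27  0.19]
1 0.023 [ 0.07  0.63  0.3   1.89 -0.29  0.66  1.96] [ 0.82  0.59 -0.62  2.16  1.47  0.24  0.37]
1 A [-0.24  0.63 -0.25  1.88  0.24  0.66  2.12]
1 B [-0.76  0.65  0.32  1.88 -0.31  0.66 -0.7 ]
1 C [-0.29  0.56 -0.2   2.03  0.19  0.57  1.9 ]
tray [-0.17  0.55  0.12  2.05 -0.12  0.55  1.45]
```

```bash
cat >> h.py <<'E'
def unload(yb):
    robot.goto(*pose(bay(yb,z=.07),YAW,1)); robot.grip(.5,40)
    line(pose(bay(yb),YAW,1),.12); f0=F()
    robot.grip(0,50); s=robot.sense(); f1=F()
    print('t%.1f grip %.3f F%.0f'%(s['t'],s['opening'],s['gripper_force']),'dF',(f1-f0).round(1),s['tcp_pos'].round(4))
    line(pose(bay(yb,x=-.008),YAW,1),.04); f2=F(); print('back dF',(f2-f1).round(1))
    line(pose(bay(yb,x=-.008,z=.05),YAW,1),.1); f3=F(); print('up F',(f3-f0).round(1),robot.sense()['opening'])
E
python3 - <<'E'
from h import *
unload(.069)
f=robot.grab_frame("scene"); cv2.imwrite("pics/u1.png",cv2.resize(f["image"][100:250,200:400],None,fx=4,fy=4)[:,:,::-1])
E
```

```text
t4.9 grip 0.139 F49 dF [-1.2  1.7  6.8] [ 0.5706 -0.1661  0.0274]
back dF [ 4.6 -0.7 -4.4]
up F [-0.8  6.3  2.8] 0.14055242483523556
```

View pics/u1.png

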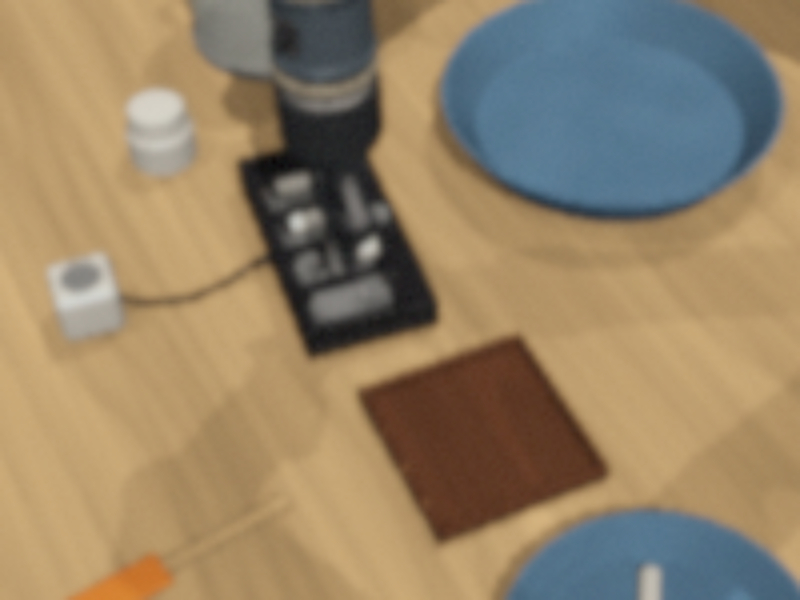

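The grip held and bay +69 is now empty, at (350,300) in the crop. Next I'll place it in the tray and continue with the other two.

```bash
sed -i 's/^D,O=.*/D,O=0.006,0.002/' h.py
cat >> h.py <<'E'
def tray():
    f=robot.grab_frame("top"); im=f["image"]; u=proj(f,[[.53,0,.014]])[0].astype(int)
    m=cv2.inRange(im,(20,0,0),(110,60,50)); k=np.zeros_like(m); k[u[1]-50:u[1]+50,u[0]-50:u[0]+36]=255
    m=cv2.morphologyEx(m&k,cv2.MORPH_OPEN,np.ones((3,3)))
    c=max(cv2.findContours(m,cv2.RETR_EXTERNAL,cv2.CHAIN_APPROX_NONE)[0],key=cv2.contourArea)
    (cx,cy),wh,a=cv2.minAreaRect(cast(f,c,.014)[:,:2].astype(np.float32))
    yaw=np.deg2rad((a+45)%90-45); print('tray',round(cx,4),round(cy,4),np.round(wh,3),round(np.rad2deg(yaw),1)); return np.array([cx,cy]),yaw
def place(slot):
    c,y=tray(); C=np.array([*(c+slot*np.array([-np.sin(y),np.cos(y)])),.0130])
    robot.goto(*pose(C+EZ*.05,y,1)); line(pose(C,y,1),.1,contact_N=8); o=robot.sense()['opening']
    robot.grip(.27); line(pose(C+EZ*.06,y,1),.2); print('placed t%.1f opening %.3f'%(robot.sense()['t'],o))
E
python3 - <<'E'
from h import *
robot.move_straight(robot.sense()['tcp_pos']+[0,0,.05],vel=.2)
place(.038)
unload(-.023); robot.move_straight(robot.sense()['tcp_pos']+[0,0,.03],vel=.2)
place(0)
unload(-.069); robot.move_straight(robot.sense()['tcp_pos']+[0,0,.03],vel=.2)
f=robot.grab_frame("top"); cv2.imwrite("pics/p1.png",cv2.resize(f["image"][150:270,290:450],None,fx=5,fy=5)[:,:,::-1])
E
```

```text
tray 0.5275 -0.0004 [0.147 0.139] -3.2
placed t8.6 opening 0.141
t11.1 grip 0.140 F49 dF [-0.7 -0.2  6.1] [ 0.557  -0.2571  0.0284]
back dF [ 5.3 -2.2 -2.2]
up F [-0.4  1.3 -0.5] 0.1429619459801656
tray 0.5274 -0.0002 [0.147 0.139] -3.4
placed t14.7 opening 0.142
t17.3 grip 0.140 F49 dF [-0.9 -1.5  4.7] [ 0.55   -0.3026  0.0284]
back dF [ 5.1 -1.3 -1.4]
up F [-0.8 -0.2 -0.5] 0.14015737717778393
```

View pics/p1.png

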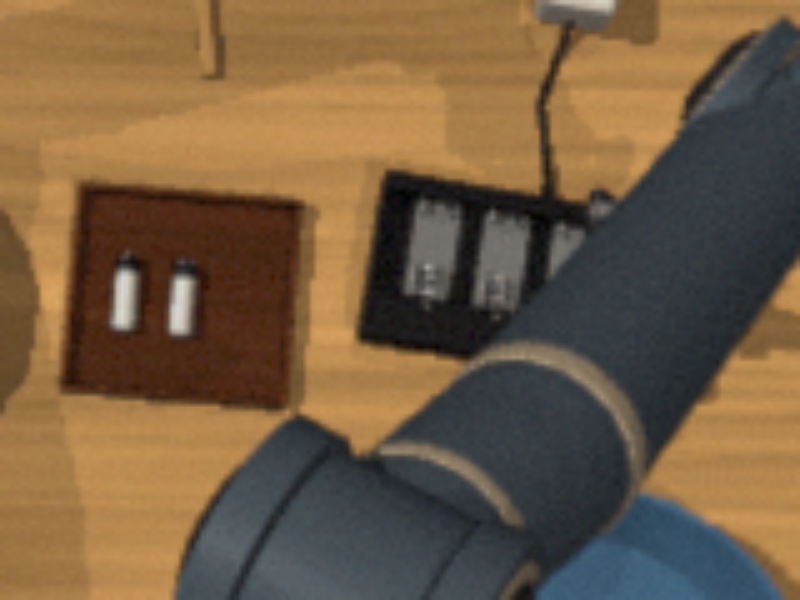

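Two charged cells lie in the tray at (127,292) and (184,300) in the crop, and the third is in the gripper. I'll place it, pick spent A, and stop with it tilted over the empty bay.

```bash
cat >> h.py <<'E'
def pick(k):
    (x,y),a=BOWL[k]; C=np.array([x,y,.0135])
    robot.goto(*pose(C+EZ*.09,a,1)); robot.grip(.32,50); line(pose(C,a,1),.12,contact_N=10)
    robot.grip(0,50); s=robot.sense(); print('pick',k,'t%.1f opening %.3f'%(s['t'],s['opening']))
    line(pose(C+EZ*.09,a,1),.15)
def lp(yb,px,pz,deg,flip=1):
    t=np.deg2rad(deg); return pose(bay(yb,px,pz)+.02525*(np.cos(t)*EX+np.sin(t)*EZ),YAW,flip,t)
def ferr(p): return (robot.sense()['tcp_pos']-p[0])@np.c_[EX,EY,EZ]*1000
E
python3 - <<'E'
from h import *
np.set_printoptions(precision=2,suppress=True)
place(-.038)
pick('A')
for z in (.08,.04,.0005): print(robot.inverse_kinematics(*lp(.023,-.014,z,25)))
robot.goto(*lp(.023,-.014,.04,25)); print(robot.sense()['t'],robot.sense()['opening'],robot.sense()['joint_pos'],F())
f=robot.grab_frame("scene"); cv2.imwrite("pics/l1.png",cv2.resize(f["image"][100:290,200:440],None,fx=3.2,fy=3.1)[:,:,::-1])
E
```

```text
tray 0.5277 -0.0003 [0.15 0.14] -3.4
placed t21.0 opening 0.142
pick A t23.3 opening 0.148
[ 0.25  0.37  0.08  2.12 -0.43  0.25  2.14]
[ 0.83  0.52 -0.63  2.11  0.99  0.27  0.83]
[ 0.82  0.6  -0.63  2.13  1.34  0.26  0.5 ]
25.65 0.1433003220794 [ 0.82  0.52 -0.63  2.11  0.98  0.27  0.83] [ 0.17 -0.21 -0.35]
```

View pics/l1.png

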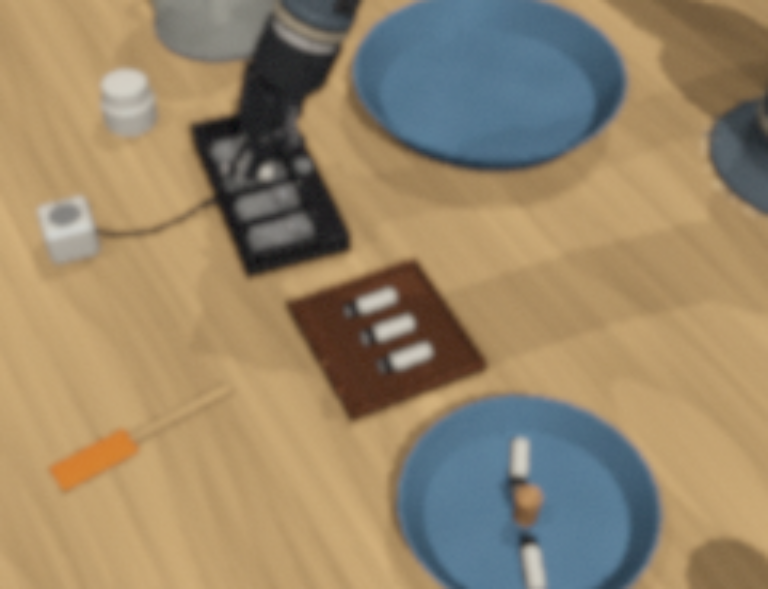

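All three charged cells lie in the tray at (375,300), (392,328) and (408,357). Spent A is held tilted over bay +23, with its flat end at (266,170). I'll lower it and push it against the spring, watching the forces.

Run:
```python
from h import *
np.set_printoptions(precision=2,suppress=True)
b=.023; f0=F()
def st(px,pz,deg,v=.06,**k):
    p=lp(b,px,pz,deg); r=line(p,v,**k); print(px,pz,deg,r,'F',F()-f0,'err mm',ferr(p)); 
st(-.014,.012,25,.1); st(-.014,.0005,25,.05,contact_N=5)
st(-.020,.0005,25); st(-.024,.0005,25); st(-.0275,.0005,25)
print(robot.sense()['t'],robot.sense()['opening'])
```

```text
-0.014 0.012 25 False F [-1.7  -1.5   0.29] err mm [ 0.33  1.15 -0.  ]
-0.014 0.0005 25 True F [-2.67 -0.44  5.13] err mm [1.7  0.38 3.11]
-0.02 0.0005 25 False F [ 0.16 -1.01  1.65] err mm [0.89 0.13 1.  ]
-0.024 0.0005 25 False F [ 1.1  -2.06  2.99] err mm [ 0.86 -0.53  0.71]
-0.0275 0.0005 25 False F [ 2.34 -3.39  3.37] err mm [ 1.   -0.48  0.71]
27.15 0.13884100755618525
```

```bash
cat >> h.py <<'E'
def F(n=8):
    w=[]
    for _ in range(n): robot.sleep(.02); w.append(robot.sense()["wrist_force"])
    w=np.mean(w,axis=0); return np.array([w@EX,w@EY,w[2]])
E
python3 - <<'E'
from h import *
np.set_printoptions(precision=2,suppress=True)
print(F(),ferr(lp(.023,-.0275,.0005,25)))
a=robot.grab_frame("scene")["image"][120:200,240:320]; b=robot.grab_frame("top")["image"][165:245,360:440]
cv2.imwrite("pics/l2.png",np.hstack([cv2.resize(i,(400,400),interpolation=cv2.INTER_CUBIC) for i in(a,b)])[:,:,::-1])
E
```

```text
[ 4.32 -2.28  3.72] [ 0.98 -0.42  0.65]
```

View pics/l2.png

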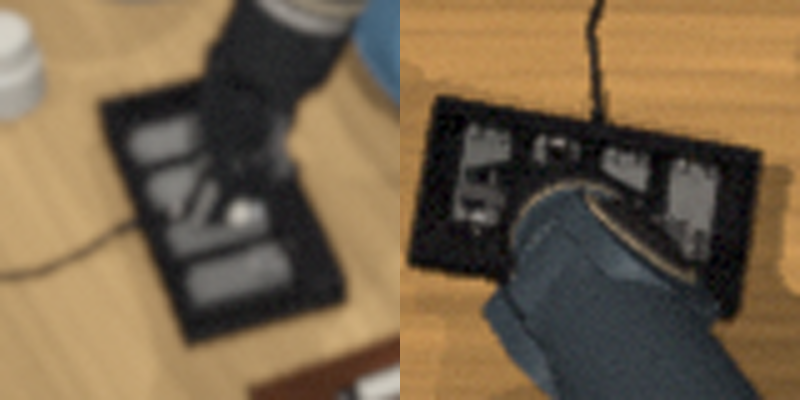

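Averaged force is 4.3 N, against 4.1 N predicted for the sensed position, so the charger pose is right. The nub is above the lip, so I'll push further back and roll level.

Run:
```python
from h import *
np.set_printoptions(precision=2,suppress=True)
b=.023
def st(px,pz,deg,v=.05,**k):
    p=lp(b,px,pz,deg); r=line(p,v,**k); print(px,pz,deg,r,'F',F(4),'err mm',ferr(p)); 
st(-.0315,.0005,25); st(-.033,.0003,18); st(-.0333,.0,10); st(-.0333,.0,5);st(-.0333,0,0)
s=robot.sense();print(s['t'],s['opening'])
```

```text
-0.0315 0.0005 25 False F [ 4.53 -2.53  4.15] err mm [ 0.79 -0.41  0.53]
-0.033 0.0003 18 False F [ 6.79 -3.31  3.3 ] err mm [ 1.92 -0.38  0.82]
-0.0333 0.0 10 False F [ 7.32 -3.97  5.39] err mm [ 3.43 -0.44  1.21]
-0.0333 0.0 5 False F [ 7.66 -3.56  4.11] err mm [ 3.52 -0.62  1.03]
-0.0333 0 0 False F [ 5.39 -4.32  7.88] err mm [ 3.05 -0.76  1.35]
29.3917 0.14358398455725355
```

Run:
```python
from h import *
np.set_printoptions(precision=2,suppress=True)
b=.023
def st(px,pz,deg,v=.04,**k):
    p=lp(b,px,pz,deg); r=line(p,v,**k); print(px,pz,deg,r,'F',F(4),'err mm',ferr(p)); 
st(-.029,-.0005,0); st(-.0265,-.0005,0)
robot.grip(.3); print('F',F(4)); st(-.0265,.07,0,.15)
robot.goto(*pose([.53,0.0,.2],YAW,1)); print(robot.sense()['t'])
a=robot.grab_frame("scene")["image"][120:200,240:320]; c=robot.grab_frame("top")["image"][165:245,360:440]
cv2.imwrite("pics/l3.png",np.hstack([cv2.resize(i,(400,400),interpolation=cv2.INTER_CUBIC) for i in(a,c)])[:,:,::-1])
```

```text
-0.029 -0.0005 0 False F [-4.07 -4.58 19.57] err mm [-0.86 -0.78  1.68]
-0.0265 -0.0005 0 False F [-6.39 -4.21 21.62] err mm [-1.69 -0.82  1.68]
F [ 0.5   0.06 -0.35]
-0.0265 0.07 0 False F [ 0.19 -0.19 -0.43] err mm [-0.95 -0.27 -1.17]
32.0083
```

View pics/l3.png

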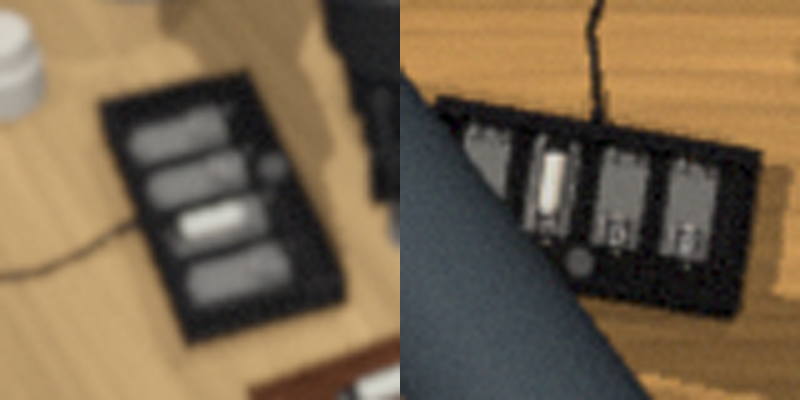

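Spent A appears level in bay +23, at (212,222) in the left crop and (551,180) in the right. I'll compare it numerically with how the charged cells sat.

```bash
cat >> h.py <<'E'
def check(yb):
    """seat check against the charged cells' initial readings (x, y offsets in charger axes, mm)"""
    for n,z,o in (("top",130,np.array([.562,-.1635])),("scene",130,np.array([.5606,-.1632]))):
        f=robot.grab_frame(n); e=o+EY[:2]*(yb-.069)
        for t in whites(f,e,.02,.025,z): print(n,'dx %.1f dy %.1f mm len %.4f ang %.3f'%((t[0]-e)@EX[:2]*1e3,(t[0]-e)@EY[:2]*1e3,t[2],np.arctan(t[1][1]/t[1][0])))
E
python3 - <<'E'
from h import *
check(.023)
f=robot.grab_frame("top")
for t in whites(f,(.52,.23),.1,.0135,130): print(t)
E
```

```text
top dx 0.4 dy 0.8 mm len 0.0404 ang -0.151
scene dx 0.6 dy 1.1 mm len 0.0451 ang -0.051
(array([0.54765493, 0.28231702]), array([0.41597314, 0.9093769 ]), np.float64(0.03849209244356066), np.float64(0.014780136719937062), 39)
(array([0.49852066, 0.18538771]), array([0.58014668, 0.81451202]), np.float64(0.03813909405893083), np.float64(0.014927098877681833), 41)
```

```bash
cat >> h.py <<'E'
def load(b):
    def st(px,pz,deg,v=.05,**k):
        p=lp(b,px,pz,deg); r=line(p,v,**k); print(px,pz,deg,r,'F',(F(4)-f0).round(1),'err mm',ferr(p).round(2))
    robot.goto(*lp(b,-.014,.04,25)); f0=F(); print('open %.3f'%robot.sense()['opening'])
    st(-.014,.012,25,.1); st(-.016,.0015,25,.05,contact_N=6)
    st(-.0275,.001,25); st(-.032,.001,25); st(-.0345,.001,18); st(-.0345,.001,10); st(-.0345,.001,4); st(-.0345,.001,0)
    s=robot.sense(); print('t%.1f open %.3f'%(s['t'],s['opening']))
E
python3 - <<'E'
from h import *
pick('B'); load(-.023)
E
```

```text
pick B t35.5 opening 0.143
open 0.145
-0.014 0.012 25 False F [ 0.1 -0.1  0.2] err mm [0.61 0.45 0.62]
-0.016 0.0015 25 True F [-2.8  0.4  6.2] err mm [ 0.64 -0.12  0.72]
-0.0275 0.001 25 False F [2.  0.1 3. ] err mm [ 1.27 -0.05  0.95]
-0.032 0.001 25 False F [ 4.1 -0.5  4.8] err mm [ 1.24 -0.03  0.78]
-0.0345 0.001 18 False F [ 6.2 -0.9  3.2] err mm [ 2.15 -0.21  0.83]
-0.0345 0.001 10 False F [ 6.1 -1.3  4.5] err mm [ 2.52 -0.36  0.8 ]
-0.0345 0.001 4 False F [ 6.6 -1.6  4. ] err mm [ 2.48 -0.66  0.53]
-0.0345 0.001 0 False F [ 7.  -2.   3.5] err mm [ 2.55 -0.82  0.57]
t41.5 open 0.143
```

```bash
cat >> h.py <<'E'
def release(b):
    p=lp(b,-.028,.001,0); line(p,.04); print('fwd F',F(4).round(1),ferr(p).round(2))
    robot.grip(.3); line(lp(b,-.0265,.09,0),.15)
    robot.goto(*pose([.53,0.1,.2],YAW,1)); print('t%.1f'%robot.sense()['t']); check(b)
E
python3 - <<'E'
from h import *
release(-.023)
E
```

```text
fwd F [ 0.8 -2.4  7.3] [-0.14 -0.9   0.37]
t44.3
top dx 1.4 dy 0.9 mm len 0.0387 ang -0.150
scene dx 0.5 dy 1.2 mm len 0.0456 ang -0.077
```

Run:
```python
from h import *
pick('C'); load(-.069)
```

```text
pick C t46.4 opening 0.143
open 0.146
-0.014 0.012 25 False F [0.4 0.  0.6] err mm [0.6  0.44 0.61]
-0.016 0.0015 25 True F [-2.7  0.1  6.3] err mm [ 0.43 -0.11  0.44]
-0.0275 0.001 25 False F [ 3.2 -0.6  2.8] err mm [ 0.78 -0.28  0.68]
-0.032 0.001 25 False F [ 4.9 -1.2  4. ] err mm [ 1.16 -0.24  0.75]
-0.0345 0.001 18 False F [ 6.7 -1.9  5.9] err mm [3.02 0.01 1.58]
-0.0345 0.001 10 False F [ 7.7 -1.8  4.8] err mm [ 3.32 -0.11  1.35]
-0.0345 0.001 4 False F [ 8.3 -1.9  4.2] err mm [ 3.15 -0.37  0.97]
-0.0345 0.001 0 False F [ 8.8 -1.8  3.7] err mm [ 3.19 -0.57  0.92]
t52.2 open 0.144
```

Run:
```python
from h import *
release(-.069); check(-.023); check(.023); tray()
a=robot.grab_frame("scene")["image"][110:290,230:430]
cv2.imwrite("pics/l4.png",cv2.resize(a,None,fx=3.3,fy=3.3,interpolation=cv2.INTER_CUBIC)[:,:,::-1])
```

```text
fwd F [ 3.8 -2.7  5. ] [ 0.59 -0.87  0.27]
t55.1
top dx -0.1 dy 0.8 mm len 0.0411 ang -0.170
scene dx 0.5 dy 1.1 mm len 0.0459 ang -0.058
top dx 1.5 dy 0.8 mm len 0.0388 ang -0.151
scene dx 0.6 dy 1.3 mm len 0.0456 ang -0.073
top dx 0.4 dy 0.8 mm len 0.0404 ang -0.154
scene dx 0.6 dy 1.1 mm len 0.0452 ang -0.054
tray 0.4853 0.0317 [0.046 0.052] 1.4
```

View pics/l4.png

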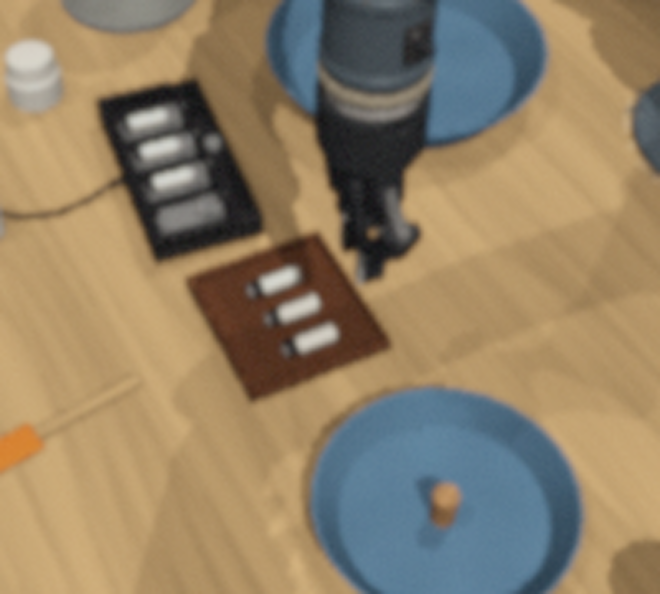

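Three spent cells sit level in the bays, matching the charged-cell readings. The charged cells are in the tray and the cork is alone in the bowl at (444,503). I'll do a quick depth check for level, then press the button.

Run:
```python
from h import *
Z={(b,x):[] for b in (.023,-.023,-.069) for x in (-.018,.012)}
for i in range(6):
    f=robot.grab_frame("top")
    for (b,x),l in Z.items():
        u,v=proj(f,[bay(b,x,.00725)])[0].round().astype(int)
        for dv in (-1,0,1):
            z=f["range_z"][v+dv,u]
            if z>0:
                d=cast(f,[[u,v+dv]],0)[0]; c=-f["R"].T@f["t"]; ray=d-c; s=z/((f["R"]@ray)[2]); l.append((c+ray*s)[2])
for k,l in Z.items(): print(k,round(np.median(l)*1e3,1),len(l))
P=S+EX*-.058; P[2]=.035+.011
ori=pose(P,YAW,1)[1]
robot.goto(P+EZ*.06,ori); robot.grip(0)
robot.move_straight(P+EZ*.004,vel=.1)
b=robot.move_straight(P-EZ*.0055,vel=.02,contact_N=12); robot.sleep(.15)
s=robot.sense(); print(b,s['tcp_pos'][2]-P[2],s['wrist_force'],s['t'])
robot.move_straight(P+EZ*.08,vel=.15); robot.goto([.53,.1,.25],ori)
check(.023);check(-.023);check(-.069)
a=robot.grab_frame("scene")["image"][110:290,230:430]
cv2.imwrite("pics/l5.png",cv2.resize(a,None,fx=3.3,fy=3.3,interpolation=cv2.INTER_CUBIC)[:,:,::-1])
```

```text
(0.023, -0.018) 28.9 18
(0.023, 0.012) 29.4 18
(-0.023, -0.018) 27.5 18
(-0.023, 0.012) 29.3 18
(-0.069, -0.018) 30.1 18
(-0.069, 0.012) 29.9 18
True -0.003936770386592389 [-1.37224942  0.56792134  6.69176561] 58.8
top dx 0.5 dy 0.8 mm len 0.0403 ang -0.146
scene dx 0.5 dy 1.2 mm len 0.0454 ang -0.071
top dx 1.5 dy 0.8 mm len 0.0387 ang -0.154
scene dx 0.5 dy 1.3 mm len 0.0454 ang -0.068
top dx -0.1 dy 0.9 mm len 0.0410 ang -0.167
scene dx 0.6 dy 1.1 mm len 0.0455 ang -0.062
```

View pics/l5.png

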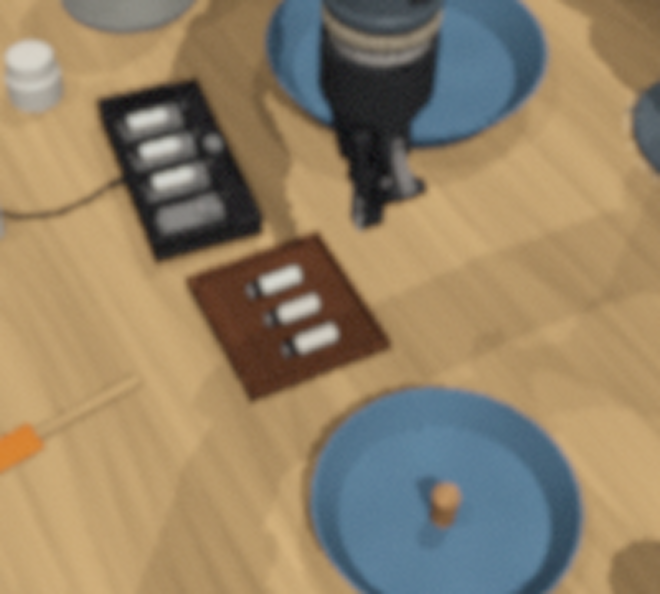

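The button went fully down (3.9 mm travel, 6.7 N) and everything is in place, so I'm handing in.

```bash
python3 -c "
from plant import robot
print(robot.close_job())"
```

```text
the job is handed in; nothing more can be done
None
```

I handed the job in with the three charged cells in the tray, the three spent cells seated nub-first under the lips, the start button pressed and the cork still in the bowl; no verdict was returned.

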